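# Lock the drawbar of the gearbox holding fixture with its clevis pin

### The arm

A 6-joint arm with a two-finger parallel gripper is mounted at the origin on the work surface. World frame = base frame: x ahead of the robot, y to its left, z up, the work surface at z = 0. Lengths are in m, angles in rad, forces in N, time in s.
With the tool pointing down it reaches from about 0.425 to 0.95 m from the base axis. Payload 3.5 kg.
Tool frame: the origin (TCP) lies between the finger pads; the fingertips stand 22 mm ahead of it and the grasp point (between the pads) lies 3 mm ahead of it (ctrl.nose_length is the z of the fingertips in the tool frame, in m); z points along the fingers, y is the line along which they close (so a half turn about z gives the same grasp; the last joint's range is limited). The gripper opens to 85 mm and grips with 20 to 120 N. Pads are 22 mm wide; open, the fingers measure 114 mm over their backs; the gripper's body (76 mm by 85 mm) begins 54 mm behind the grasp point. The pads swing forward as they close: fully open they stand 13 mm farther back than shut.
Start: joints at [1.182, 0.286, 1.577, -0, 1.279, -0.15], TCP at [0.16, 0.656, 0.253] pointing down, gripper open.
Joint ranges: [-2.77, 2.77], [-0.9, 2.22], [0.21, 2.48], [-1.53, 4.67], [0.24, 2.81], [-2.84, 2.84]. Speed limits (rad/s): [2.79, 2.79, 3.14, 3.14, 3.14, 3.14].

### API

Orientations are given as a unit quaternion [x, y, z, w].
In Python, from plant import ctrl gives the robot as it stands. The module is installed in compiled form; this text tells all that it offers.
- The arm moves only by the tool send_rows, never from a script. Its argument "rows" is text: rows parted by semicolons, each of 7 numbers parted by spaces: the turn, a rotation vector about the tool's x, y, z in a scale on which 1.0 is 180 degrees, then the shift along the tool's x, y, z in parts of the range, where 1.0 means 500 mm, then the opening, from -1 (shut) to 1 (fully open). A call has 1 to 8 rows; each row is the pose to reach, as a shift and turn from the pose commanded when the call began, along the tool's axes at that moment; what a row does not reach only later rows make up. A row lasts 1/8 s, in which the tool goes at most 62.5 mm and 10.7 degrees, less where a joint would pass 70% of its speed; a pose out of reach is approached as far as the arm can. A call with a gripper value outside its range is refused whole. The fingers move at their own pace and stop on an object; "grip_force" is the grip in N (left out, the last holds). Time passes only in rows, so rows that repeat a pose let the fingers close. It gives the time, the measured TCP pose, the force, the opening and the grip force at its end, in the units of the state.
- ctrl.get_state(): the state, without advancing time (a new reading comes with each control period).
- ctrl.read_camera(name): name is "side" or "top"; returns a dict with "color" (384x512x3 uint8, red, green, blue), "fx", "fy", "cx", "cy" (pixels), "extrinsics" (4x4, takes a point from world to camera coordinates). Camera axes: x right, y down, z forward; pixel columns grow to the right and rows downward; lengths in m; the calibration is good to about 2 mm. A picture is of the moment at which its call begins. There is no depth.
- ctrl.sign_off(): hands the job in; it is judged then, once.
Trained networks look in a picture, given as the dict that the camera call returned (one of the last four; its "shot" number tells which), for a name from the list of things; names that differ only in an ending like _2 or _b are one class to them, and where a whole thing is asked for, a point or a joint stands for the part that bears it (a point fixed in the world has none). Each returns a list of dicts, best first, with "p" (0 to 1); they miss things now and then, are a little off and sometimes report something else, mostly with a low value. They report only what shows in the picture. A call takes as long as a camera call. They do not tell look-alikes from the thing itself.
- ctrl.look_for(picture, target): "position" ([x, y, z] in m, in the coordinates of the camera as it stood for that picture, good to about 4 mm: the middle of the surface that is visible of it).
The state is a dict: "time": time; "qpos": joint angles; "dq": joint speeds; "joint_efforts": joint torques, N m; "eef_pos": TCP position; "tcp_rot": TCP orientation; "contact_force": force on the tool from outside, world axes, zero at the start; "wrist_torque": the same for the moment, N m; "opening": opening from 0.0 (shut) to 1.0 (fully open); "finger_force": force on a finger pad.
Only numpy, scipy, OpenCV 4.12 (cv2) and the standard library are available. Lean on these libraries where they do the work, as an engineer would, in place of code of your own. Each camera call takes 0.05 s, during which the arm holds its last target. There are 200 camera calls.

### The job

Lock the fixture's sliding drawbar: take the long pin from the black rack, stand it in the hole of the clevis so that it rides on the drawbar, and ease the drawbar inwards by its upright handle until you feel the pin catch in the drawbar's hidden eye. Then see that the pin goes all the way through both ears, its collar flat on the upper ear, and let go. Be gentle: do not ram the drawbar against the pin or hammer the pin down, and leave the short pin and the spray can where they are.

Things in the scene. Friction and masses are not known exactly. Their poses are not given: they have to be found in the camera images.
- clevis: Fixed fixture: blue base plate, 8 mm thick, with two level dark steel ears, 56 (x) x 122 mm (y -90 to +32), at z 20 to 34 and 54 to 74 mm, joined by a web on +x. Both ears have an 18 mm hole on the vertical axis through the origin, which lies on the bench; free space below down to z = 8 mm. z up; own +y is the way the drawbar slides IN; its handle sticks out at -y. Yaw varies within 0.35.
- clevis_hole (a point): Centre of the mouth of the hole in the upper ear, on the ear's top face (74 mm above the bench). Same axes as clevis.
- drawbar: Flat bar, 34 wide, 16 thick, top 52 mm above the bench, sliding along the clevis' y between the ears (3 N friction, stays put; 76 mm between stops, starts within 12 mm of the outer one). Its inner end, an eye plate, hides under the upper ear; its 18 mm eye is adjustable: x = 0, y from +4 to +36 mm of this origin. All else under the clevis hole is solid. Origin mid thickness; axes as clevis.
- drawbar_grip (a point): Point to grip on the drawbar's upright black handle: a round post 22 mm in diameter (28 mm cap) rising from the bar's top to 124 mm above the bench. The point is on the post's axis, 96 mm above the bench, 135 mm towards -y of the drawbar's origin. Axes as the clevis.
- rack: Fixed black block 60 x 150 x 34 mm, origin under its centre, with two 18 mm blind holes, 26 mm deep, at y = -40 and +40 mm on its own y axis; the long pin stands in one, the short pin in the other.
- pin: Long steel pin, about 0.2 kg, upright in the rack. Origin at the end of its nose, z up along it. Shank 16 mm in diameter, 60 mm long, nose tapered over 8 mm to 9 mm; collar 32 mm across at z 60 to 64, round knob 24 mm across to z = 92 mm. Nose height above the bench: 8 mm in the rack, 52 standing in the upper ear on the drawbar, 14 fully home.
- short_pin: A pin of the same shape but with only a 30 mm shank, in the other hole of the rack; to be left. Origin at the end of its nose.
- spray_can: Bystander: upright can 54 mm in diameter, 170 mm tall; origin under its centre.
There are look-alikes about, which are no part of the job. Leave any red or yellow look-alike of the pin alone.

How it is judged:
By the outcome, as a careful person would: the job done as asked, in the order asked, and still so for the second after the job is handed in, with the robot touching nothing.
It also fails if it takes over 64 s, if anything falls off the work surface, if the arm or the gripper's body presses on something with over 40 N, if the wrist force passes 120 N, or if a joint passes its speed limit or range.

## Working session

There is one attempt and no reset: what is moved stays moved. The work goes in short steps, Python scripts to look and compute and a tool call to move; the robot and the scene stay as the last step left them, time stands still between calls to the robot, and variables do not carry over. Pictures are saved under pics/ and viewed, at most 10 in all, crops included, and the job is handed in when it is done.

Besides the shell and the picture viewer there is one more tool, called after "Call:" by a JSON object that holds its "op" and its "data", one argument or row to a line. send_rows: Moves the arm, as the interface text tells. Its arguments: {"type":"object","properties":{"rows":{"type":"string"},"grip_force":{"type":"number"}},"required":["rows"]}

```bash
mkdir -p pics; cat > h.py <<'E'
import numpy as np, cv2
from plant import ctrl
def snap(n):
    p=ctrl.read_camera(n); return p
def world(p,c):
    return (np.linalg.inv(np.array(p["extrinsics"]))@np.r_[c,1])[:3]
def pix(p,w):
    c=(np.array(p["extrinsics"])@np.r_[w,1])[:3]; return np.array([p["fx"]*c[0]/c[2]+p["cx"],p["fy"]*c[1]/c[2]+p["cy"]])
def ray(p,uv,z):
    E=np.linalg.inv(np.array(p["extrinsics"])); d=E[:3,:3]@np.array([(uv[0]-p["cx"])/p["fx"],(uv[1]-p["cy"])/p["fy"],1]); o=E[:3,3]
    return o+d*(z-o[2])/d[2]
E
python3 - <<'E'
from h import *
np.set_printoptions(precision=4,suppress=True)
ims=[]
for n in("side","top"):
    p=snap(n); cv2.imwrite(f"pics/{n}0.png",p["color"][:,:,::-1]); print(n,np.linalg.inv(p["extrinsics"])[:3,3],p["fx"])
    for t in("clevis","clevis_hole","drawbar","drawbar_grip","rack","pin","short_pin","spray_can"):
        for d in ctrl.look_for(p,t)[:4]:
            w=world(p,d["position"]); print(t,round(d["p"],2),w,pix(p,w).round())
print(ctrl.get_state())
E
```

```text
side [ 0.1227 -0.4326  0.5545] 360.58652408050585
clevis 0.98 [ 0.5016 -0.1202  0.0507] [294. 266.]
clevis_hole 0.62 [ 0.4999 -0.1222  0.0542] [294. 266.]
drawbar 0.83 [ 0.4939 -0.2277  0.0529] [338. 300.]
drawbar_grip 0.76 [ 0.4928 -0.2282  0.0516] [338. 301.]
rack 0.89 [0.477  0.2859 0.0353] [170. 192.]
rack 0.53 [0.7043 0.0916 0.1019] [286. 165.]
pin 0.67 [0.4627 0.3297 0.0779] [153. 173.]
pin 0.6 [0.3779 0.3093 0.0673] [127. 193.]
pin 0.53 [0.3723 0.3946 0.0627] [110. 182.]
pin 0.49 [0.5895 0.2946 0.0655] [202. 165.]
short_pin 0.68 [0.4936 0.26   0.0611] [179. 185.]
spray_can 0.85 [0.7039 0.0907 0.1009] [286. 166.]
top [0.4201 0.0763 1.1578] 382.25225998057596
clevis 0.96 [ 0.5103 -0.0831  0.014 ] [317. 207.]
clevis 0.38 [ 0.5    -0.2057  0.0494] [360. 210.]
clevis_hole 0.85 [ 0.5097 -0.0797  0.0217] [316. 207.]
drawbar 0.68 [ 0.502  -0.2068  0.048 ] [361. 209.]
drawbar 0.31 [0.4985 0.2587 0.0706] [199. 210.]
drawbar_grip 0.76 [ 0.5018 -0.2073  0.0528] [361. 209.]
rack 0.91 [0.4881 0.299  0.0364] [187. 214.]
pin 0.53 [0.4984 0.43   0.082 ] [138. 209.]
pin 0.51 [0.5881 0.2907 0.0899] [188. 177.]
spray_can 0.76 [0.7062 0.1007 0.1579] [254. 130.]
{'time': 0.9, 'qpos': array([ 1.182 ,  0.2863,  1.5767, -0.    ,  1.2786, -0.15  ]), 'dq': array([-0.0007,  0.0008, -0.0004, -0.0012, -0.001 , -0.0007]), 'joint_efforts': array([  0.0008, -40.5947, -29.2952,   0.    ,   0.0003,  -0.    ]), 'eef_pos': array([0.1596, 0.6558, 0.2534]), 'tcp_rot': array([0.1191, 0.9929, 0.    , 0.    ]), 'contact_force': array([ 0.4836, -0.5501,  0.0214]), 'wrist_torque': array([0.0188, 0.0336, 0.0093]), 'finger_force': 0.0, 'opening': 1.0020049821873656}
```

View pics/top0.png

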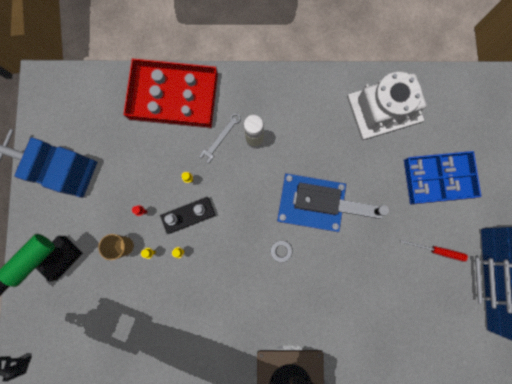

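View pics/side0.png

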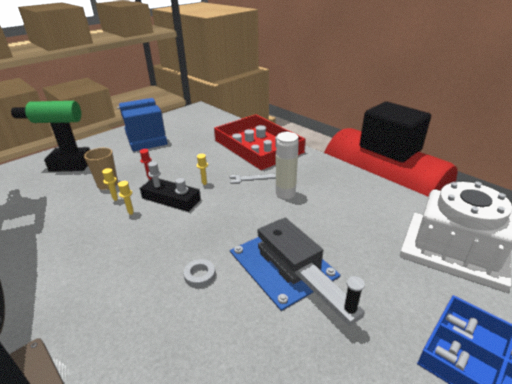

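The rack holds two pins. In the side view the taller one is at about (154,175), which is the top-view pin at about (171,219). The clevis hole is at about (310,200) in the top view, and the handle cap is at about (381,211). I'll zoom in on these to refine.

```bash
python3 - <<'E'
from h import *
a=cv2.imread("pics/top0.png");b=cv2.imread("pics/side0.png")
f=lambda i,x,y,w,h,s:cv2.resize(i[y:y+h,x:x+w],None,fx=s,fy=s,interpolation=cv2.INTER_CUBIC)
c1=f(a,270,165,130,75,6)  # 780x450
cv2.imwrite("pics/c1.png",c1)
c2=np.vstack([f(a,155,190,70,50,5.5),f(b,130,150,70,58,5.5)[:300]]) # 385 wide
c3=f(b,225,210,140,118,2.9)
H=max(c2.shape[0],c3.shape[0])
pad=lambda i:cv2.copyMakeBorder(i,0,H-i.shape[0],0,0,cv2.BORDER_CONSTANT)
cv2.imwrite("pics/c2.png",np.hstack([pad(c2),pad(c3)]))
E
```

```text
(no output)
```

View pics/c1.png

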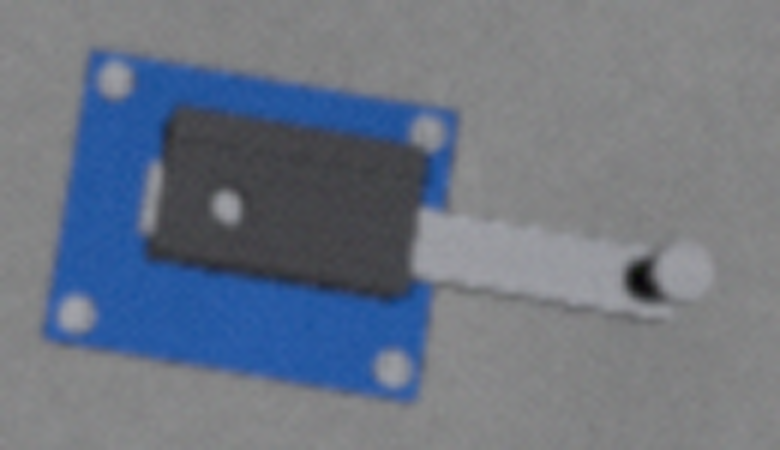

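View pics/c2.png

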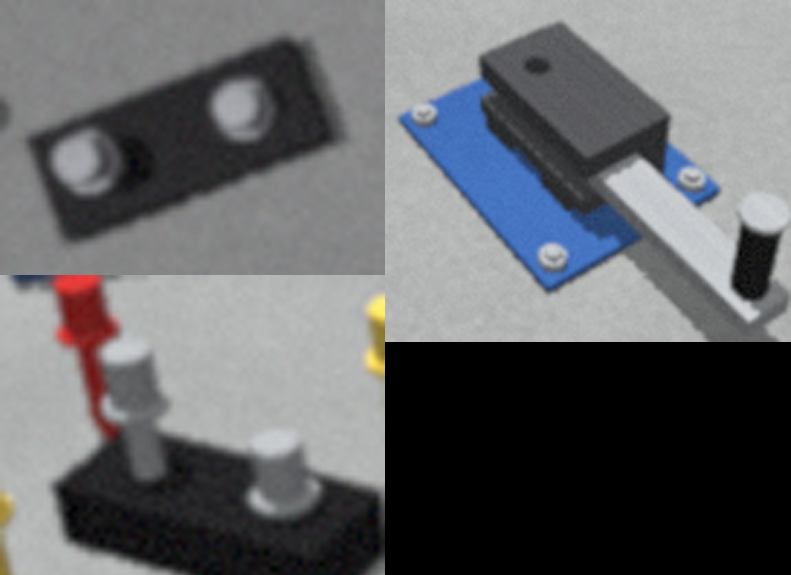

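```bash
python3 - <<'E'
from h import *
np.set_printoptions(precision=4,suppress=True)
t=snap("top");s=snap("side")
T=lambda x,y:((x+.5)/6-.5+270,(y+.5)/6-.5+165)
R=lambda x,y:((x+.5)/5.5-.5+155,(y+.5)/5.5-.5+190)
S=lambda x,y:((x-385+.5)/2.9-.5+225,(y+.5)/2.9-.5+210)
RS=lambda x,y:((x+.5)/5.5-.5+130,(y-275+.5)/5.5-.5+150)
print("hole",ray(t,T(227,207),.074),ray(t,T(227,207),.052),ray(s,S(537,66),.074))
print("cap",ray(t,T(682,271),.124),ray(s,S(764,214),.124))
print("ear",[ray(t,T(*q),.074) for q in((150,258),(400,298),(425,150),(172,108))])
print("ear side",[ray(s,S(*q),.074) for q in((480,58),(590,158),(668,117),(560,23))])
print("base",[ray(t,T(*q),.008) for q in((93,50),(458,110),(416,402),(44,340))])
print("pin",ray(t,R(78,160),.1),ray(t,R(85,162),.072),ray(s,RS(128,350),.1))
print("short",ray(t,R(236,107),.066),ray(s,RS(277,440),.066))
r=[ray(t,R(*q),.034) for q in((30,138),(290,38),(335,138),(72,240))]
print("rack",r,np.mean(r,0))
E
```

```text
hole [ 0.5284 -0.049   0.074 ] [ 0.5306 -0.0515  0.052 ] [ 0.5286 -0.0491  0.074 ]
cap [ 0.4944 -0.2487  0.124 ] [ 0.4868 -0.2559  0.124 ]
ear [array([ 0.5041, -0.0122,  0.074 ]), array([ 0.4852, -0.1303,  0.074 ]), array([ 0.5557, -0.1438,  0.074 ]), array([ 0.5758, -0.0233,  0.074 ])]
ear side [array([ 0.5059, -0.0151,  0.074 ]), array([ 0.4892, -0.1338,  0.074 ]), array([ 0.5536, -0.1445,  0.074 ]), array([ 0.5754, -0.0272,  0.074 ])]
base [array([0.6151, 0.0105, 0.008 ]), array([ 0.5844, -0.1744,  0.008 ]), array([ 0.4372, -0.1497,  0.008 ]), array([0.468 , 0.0359, 0.008 ])]
pin [0.4712 0.3376 0.1   ] [0.4715 0.3409 0.072 ] [0.4724 0.3395 0.1   ]
short [0.5003 0.2648 0.066 ] [0.5052 0.2727 0.066 ]
rack [array([0.4861, 0.3798, 0.034 ]), array([0.5398, 0.2422, 0.034 ]), array([0.4861, 0.2172, 0.034 ]), array([0.4319, 0.3558, 0.034 ])] [0.486  0.2987 0.034 ]
```

```bash
cat >> h.py <<'E'
from scipy.spatial.transform import Rotation as R_
HOLE=np.array([.5285,-.049]); CY=np.array([.162,.987]); PIN=np.array([.4715,.338])
def delta(target,yaw_y=None):
    s=ctrl.get_state(); R=R_.from_quat(s["tcp_rot"]).as_matrix()
    d=R.T@(np.array(target)-s["eef_pos"])*1000
    a=np.degrees(np.arctan2(R[1,1],R[0,1])); print("shift mm",d.round(1),"yaw of tool y",a.round(2),"tilt",R[:2,2].round(4),"eef",s["eef_pos"].round(4),"t",s["time"],"op",round(s["opening"],3))
E
python3 - <<'E'
from h import *
print(ctrl.nose_length); delta([.4715,.338,.18])
E
```

```text
0.022
shift mm [-378.2 -235.1   73.3] yaw of tool y 76.32 tilt [-0.  0.] eef [0.1596 0.6559 0.2533] t 1.0 op 1.001
```

The manual's scale: shifts go in shares of 500 mm and turns go in shares of 180 degrees. Converting my numbers, -378 mm is -0.756, -235 mm is -0.47, -4.4 degrees is -0.0244.

Call:
{"op": "send_rows", "data": {
  "rows": "0 0 -0.0056 -0.094 -0.058 0.018 1; 0 0 -0.0111 -0.188 -0.116 0.036 1; 0 0 -0.0167 -0.284 -0.176 0.054 1; 0 0 -0.0244 -0.378 -0.234 0.072 1; 0 0 -0.0244 -0.472 -0.294 0.092 1; 0 0 -0.0244 -0.568 -0.352 0.11 1; 0 0 -0.0244 -0.662 -0.412 0.128 1; 0 0 -0.0244 -0.756 -0.47 0.146 1"
}}

```text
time: 2.0
eef_pos: [0.4725, 0.3367, 0.1804]
tcp_rot: [0.081, 0.997, 0.0, 0.0]
contact_force: [0.3, 1.3, 0.1]
opening: 0.997
finger_force: 0.0
```

Call:
{"op": "send_rows", "data": {
  "rows": "0 0 0 0 0 0 0; 0 0 0 0 0 0 0"
}}

```text
time: 2.25
eef_pos: [0.4712, 0.3383, 0.1804]
tcp_rot: [0.081, 0.997, 0.0, -0.0]
contact_force: [0.3, 1.1, -0.1]
opening: 0.604
finger_force: 0.0
```

```bash
python3 - <<'E'
from h import *
delta([.4715,.338,.099])
t=snap("top");s=snap("side")
f=lambda i,x,y,w,h,k:cv2.resize(i["color"][y:y+h,x:x+w,::-1],None,fx=k,fy=k,interpolation=cv2.INTER_CUBIC)
cv2.imwrite("pics/g1.png",np.hstack([f(t,130,170,100,100,4),f(s,100,110,100,100,4)]))
E
```

```text
shift mm [-0.4 -0.2 81.4] yaw of tool y 80.68 tilt [-0.0003  0.0004] eef [0.4712 0.3383 0.1804] t 2.25 op 0.604
```

View pics/g1.png

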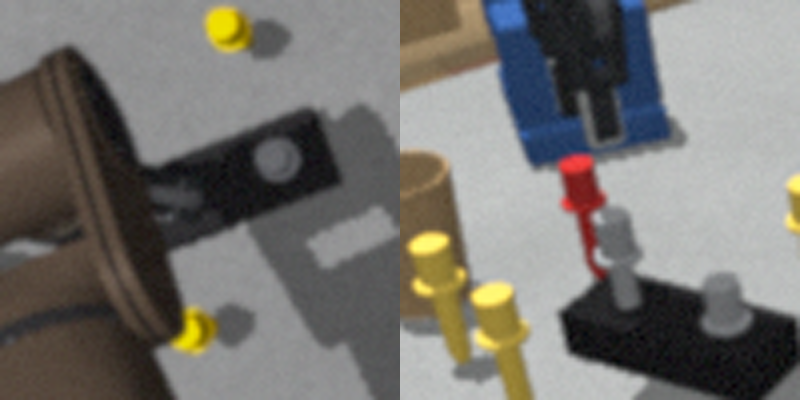

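The fingers are right above the long pin: in the side crop the fingertips are at about (600,140) and the knob at (615,215). I'll descend in steps, then close gently.

To row units: 81 mm is 0.162, 72 mm is 0.144.

Call:
{"op": "send_rows", "data": {
  "rows": "0 0 0 0 0 0.06 0.4; 0 0 0 0 0 0.11 0.4; 0 0 0 0 0 0.144 0.4; 0 0 0 0 0 0.162 0.4; 0 0 0 0 0 0.162 0.4; 0 0 0 0 0 0.162 -1; 0 0 0 0 0 0.162 -1; 0 0 0 0 0 0.162 -1",
  "grip_force": 30
}}

```text
time: 3.35
eef_pos: [0.4721, 0.3384, 0.1005]
tcp_rot: [0.081, 0.997, 0.001, 0.001]
contact_force: [-0.6, -0.2, 2.9]
opening: 0.267
finger_force: 29.4
```

Call:
{"op": "send_rows", "data": {
  "rows": "0 0 0 0 0 0 -1; 0 0 0 0 0 0 -1"
}}

```text
time: 3.6
eef_pos: [0.4721, 0.3385, 0.1005]
tcp_rot: [0.081, 0.997, 0.001, 0.001]
contact_force: [-0.2, -0.1, 5.0]
opening: 0.27
finger_force: 29.6
```

To row units: -90 mm is -0.18, -65 mm is -0.13.

Call:
{"op": "send_rows", "data": {
  "rows": "0 0 0 0 0 -0.016 -1; 0 0 0 0 0 -0.04 -1; 0 0 0 0 0 -0.08 -1; 0 0 0 0 0 -0.13 -1; 0 0 0 0 0 -0.18 -1; 0 0 0 0 0 -0.18 -1",
  "grip_force": 40
}}

```text
time: 4.35
eef_pos: [0.4726, 0.3386, 0.1929]
tcp_rot: [0.081, 0.997, 0.001, 0.002]
contact_force: [0.1, 0.6, -0.8]
opening: 0.268
finger_force: 39.5
```

```bash
python3 - <<'E'
from h import *
delta([*HOLE,.185]); print(ctrl.get_state()["finger_force"],ctrl.get_state()["contact_force"])
E
```

```text
shift mm [-117.6 -373.6    7.4] yaw of tool y 80.73 tilt [0.0052 0.0021] eef [0.4726 0.3386 0.1929] t 4.35 op 0.268
39.51816737651825 [ 0.12472688  0.64506248 -0.83794433]
```

To row units: -374 mm is -0.748, -333 mm is -0.666.

Call:
{"op": "send_rows", "data": {
  "rows": "0 0 0 -0.03 -0.094 0 -1; 0 0 0 -0.06 -0.19 0 -1; 0 0 0 -0.09 -0.286 0 -1; 0 0 0 -0.12 -0.382 0 -1; 0 0 0 -0.15 -0.478 0 -1; 0 0 0 -0.18 -0.574 0 -1; 0 0 0 -0.21 -0.666 0 -1; 0 0 0 -0.236 -0.748 0 -1"
}}

```text
time: 5.35
eef_pos: [0.5266, -0.0517, 0.1883]
tcp_rot: [0.081, 0.997, 0.0, -0.001]
contact_force: [-0.1, -0.9, -0.7]
opening: 0.267
finger_force: 39.7
```

To row units: 10 mm is 0.02, 5 mm is 0.01.

Call:
{"op": "send_rows", "data": {
  "rows": "0 0 0 0 0 0.01 -1; 0 0 0 0 0 0.02 -1; 0 0 0 0 0 0.02 -1; 0 0 0 0 0 0.02 -1"
}}

```text
time: 5.85
eef_pos: [0.5272, -0.049, 0.1791]
tcp_rot: [0.08, 0.997, 0.0, -0.0]
contact_force: [0.1, -0.8, -1.9]
opening: 0.265
finger_force: 39.8
```

```bash
python3 - <<'E'
from h import *
delta([*HOLE,.166])
t=snap("top");s=snap("side")
f=lambda i,x,y,w,h,k:cv2.resize(i["color"][y:y+h,x:x+w,::-1],None,fx=k,fy=k,interpolation=cv2.INTER_CUBIC)
cv2.imwrite("pics/g2.png",np.hstack([f(t,270,155,100,100,4),f(s,230,170,100,100,4)]))
print(pix(s,[*HOLE,.074]),pix(t,[*HOLE,.074]))
for p in(t,s):
  for d in ctrl.look_for(p,"pin")[:3]: print(d["p"],world(p,d["position"]))
E
```

```text
shift mm [-1.3  0.2 13.1] yaw of tool y 80.81 tilt [-0.0006  0.0002] eef [ 0.5272 -0.049   0.1791] t 5.85 op 0.265
[277.0099749  232.42395967] [307.41823084 199.03467407]
0.6 [0.58766517 0.29478588 0.09050821]
0.58 [0.38018303 0.31643093 0.08697812]
0.52 [0.37464955 0.39930304 0.08136887]
0.87 [0.37580401 0.31001943 0.06502141]
0.84 [0.37134339 0.39587562 0.06430239]
0.58 [0.58794072 0.29081576 0.06650353]
```

View pics/g2.png

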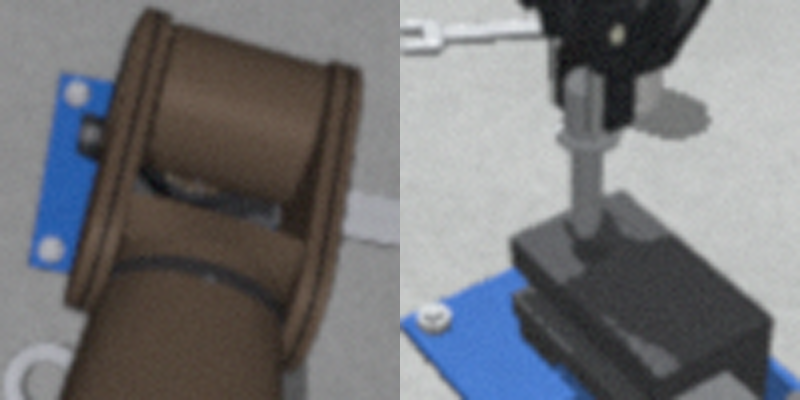

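The pin hangs upright over the dark hole, with its nose at about (277,229) and the hole at about (278,232) in side-view pixels. I'll lower it gently.

To row units: 17 mm is 0.034, -1.3 mm is -0.0026.

Call:
{"op": "send_rows", "data": {
  "rows": "0 0 0 -0.0026 0 0.008 -1; 0 0 0 -0.0026 0 0.016 -1; 0 0 0 -0.0026 0 0.022 -1; 0 0 0 -0.0026 0 0.028 -1; 0 0 0 -0.0026 0 0.034 -1; 0 0 0 -0.0026 0 0.034 -1"
}}

```text
time: 6.8
eef_pos: [0.5285, -0.0502, 0.162]
tcp_rot: [0.081, 0.997, 0.0, -0.0]
contact_force: [0.1, 0.1, -0.9]
opening: 0.264
finger_force: 39.8
```

To row units: 8 mm is 0.016, 6 mm is 0.012.

Call:
{"op": "send_rows", "data": {
  "rows": "0 0 0 0 0 0.004 -1; 0 0 0 0 0 0.008 -1; 0 0 0 0 0 0.012 -1; 0 0 0 0 0 0.016 -1; 0 0 0 0 0 0.016 -1"
}}

```text
time: 7.42
eef_pos: [0.5289, -0.0502, 0.1542]
tcp_rot: [0.081, 0.997, 0.0, 0.0]
contact_force: [0.6, 0.2, -1.6]
opening: 0.267
finger_force: 39.7
```

To row units: 8 mm is 0.016, 6 mm is 0.012.

Call:
{"op": "send_rows", "data": {
  "rows": "0 0 0 0 0 0.004 -1; 0 0 0 0 0 0.008 -1; 0 0 0 0 0 0.012 -1; 0 0 0 0 0 0.016 -1; 0 0 0 0 0 0.016 -1"
}}

```text
time: 8.05
eef_pos: [0.5288, -0.0502, 0.1461]
tcp_rot: [0.081, 0.997, 0.0, 0.0]
contact_force: [2.5, 1.1, -1.6]
opening: 0.265
finger_force: 39.8
```

Call:
{"op": "send_rows", "data": {
  "rows": "0 0 0 0 0 0.003 -1; 0 0 0 0 0 0.003 0.2; 0 0 0 0 0 0.003 0.2; 0 0 0 0 0 0.003 0.2"
}}

```text
time: 8.55
eef_pos: [0.5285, -0.0503, 0.1448]
tcp_rot: [0.081, 0.997, -0.0, -0.0]
contact_force: [-0.6, 0.2, 0.5]
opening: 0.604
finger_force: 0.0
```

To row units: -80 mm is -0.16, -75 mm is -0.15.

Call:
{"op": "send_rows", "data": {
  "rows": "0 0 0 0 0 -0.012 0.2; 0 0 0 0 0 -0.04 0.2; 0 0 0 0 0 -0.09 0.2; 0 0 0 0 0 -0.15 0.2; 0 0 0 0 0 -0.16 0.2; 0 0 0 0 0 -0.16 0.2"
}}

```text
time: 9.3
eef_pos: [0.5287, -0.0502, 0.2251]
tcp_rot: [0.081, 0.997, -0.0, 0.0]
contact_force: [0.6, 0.5, -0.6]
opening: 0.597
finger_force: 0.0
```

```bash
python3 - <<'E'
from h import *
g=HOLE-CY*.205
delta([*g,.215]); delta([*g,.095])
E
```

```text
shift mm [   0.6 -203.8   10.1] yaw of tool y 80.72 tilt [ 0.0007 -0.0002] eef [ 0.5287 -0.0502  0.2251] t 9.3 op 0.597
shift mm [   0.7 -203.8  130.1] yaw of tool y 80.72 tilt [ 0.0007 -0.0002] eef [ 0.5287 -0.0502  0.2251] t 9.3 op 0.597
```

Call:
{"op": "send_rows", "data": {
  "rows": "0 0 0 0 -0.1 0 1; 0 0 0 0 -0.2 0 1; 0 0 0 0 -0.3 0 1; 0 0 0 0 -0.408 0 1; 0 0 0 0 -0.408 0 1; 0 0 0 0 -0.408 0 1"
}}

```text
time: 10.05
eef_pos: [0.4952, -0.2509, 0.2233]
tcp_rot: [0.081, 0.997, 0.001, -0.001]
contact_force: [-1.0, 0.2, 0.7]
opening: 1.004
finger_force: 0.0
```

```bash
python3 - <<'E'
from h import *
t=snap("top");s=snap("side")
f=lambda i,x,y,w,h,k:cv2.resize(i["color"][y:y+h,x:x+w,::-1],None,fx=k,fy=k,interpolation=cv2.INTER_CUBIC)
cv2.imwrite("pics/g3.png",np.hstack([f(t,280,160,130,130,3),f(s,230,170,150,150,2.6)]))
delta([*(HOLE-CY*.205),.095])
E
```

```text
shift mm [ 1.000e-01 -1.400e+00  1.289e+02] yaw of tool y 80.8 tilt [-0.0012  0.0013] eef [ 0.4957 -0.2501  0.2239] t 10.15 op 1.001
```

View pics/g3.png

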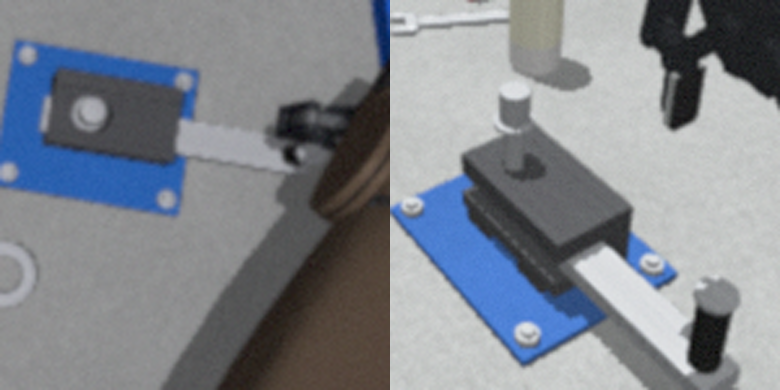

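The pin stands upright in the upper ear, at about (515,110) in the right panel. The gripper straddles the handle, whose cap is at about (715,290). Next I'll lower over the handle.

To row units: 126 mm is 0.252, 115 mm is 0.23.

Call:
{"op": "send_rows", "data": {
  "rows": "0 0 0 0 0 0.06 1; 0 0 0 0 0 0.12 1; 0 0 0 0 0 0.18 1; 0 0 0 0 0 0.23 1; 0 0 0 0 0 0.252 1; 0 0 0 0 0 0.252 1",
  "grip_force": 20
}}

```text
time: 10.9
eef_pos: [0.4957, -0.2506, 0.0983]
tcp_rot: [0.08, 0.997, 0.0, -0.001]
contact_force: [-0.2, -0.2, -0.0]
opening: 1.004
finger_force: 0.0
```

Call:
{"op": "send_rows", "data": {
  "rows": "0 0 0 0 0 0 0; 0 0 0 0 0 0 -0.2; 0 0 0 0 0 0 -0.4; 0 0 0 0 0 0 -0.5; 0 0 0 0 0 0 -1; 0 0 0 0 0 0 -1"
}}

```text
time: 11.65
eef_pos: [0.4961, -0.2519, 0.0995]
tcp_rot: [0.081, 0.997, -0.0, 0.0]
contact_force: [-1.9, -0.5, 3.8]
opening: 0.252
finger_force: 20.1
```

To row units: 20 mm is 0.04, 18 mm is 0.036.

Call:
{"op": "send_rows", "data": {
  "rows": "0 0 0 0 0.002 0 -1; 0 0 0 0 0.006 0 -1; 0 0 0 0 0.012 0 -1; 0 0 0 0 0.018 0 -1; 0 0 0 0 0.024 0 -1; 0 0 0 0 0.03 0 -1; 0 0 0 0 0.036 0 -1; 0 0 0 0 0.04 0 -1"
}}

```text
time: 12.65
eef_pos: [0.4994, -0.2323, 0.0994]
tcp_rot: [0.081, 0.997, -0.001, 0.0]
contact_force: [-2.6, -3.9, 5.7]
opening: 0.249
finger_force: 20.4
```

To row units: 8 mm is 0.016, 7 mm is 0.014.

Call:
{"op": "send_rows", "data": {
  "rows": "0 0 0 0 0.002 0 -1; 0 0 0 0 0.004 0 -1; 0 0 0 0 0.006 0 -1; 0 0 0 0 0.008 0 -1; 0 0 0 0 0.01 0 -1; 0 0 0 0 0.012 0 -1; 0 0 0 0 0.014 0 -1; 0 0 0 0 0.016 0 -1"
}}

```text
time: 13.65
eef_pos: [0.5007, -0.2244, 0.0995]
tcp_rot: [0.081, 0.997, -0.001, 0.001]
contact_force: [-1.5, -3.4, 4.8]
opening: 0.25
finger_force: 20.4
```

To row units: 4 mm is 0.008, 3 mm is 0.006.

Call:
{"op": "send_rows", "data": {
  "rows": "0 0 0 0 0.002 0 -1; 0 0 0 0 0.004 0 -1; 0 0 0 0 0.006 0 -1; 0 0 0 0 0.008 0 -1"
}}

```text
time: 14.15
eef_pos: [0.5014, -0.2205, 0.0994]
tcp_rot: [0.081, 0.997, -0.001, 0.001]
contact_force: [-2.5, -3.3, 4.7]
opening: 0.254
finger_force: 20.4
```

To row units: 3 mm is 0.006, 2 mm is 0.004.

Call:
{"op": "send_rows", "data": {
  "rows": "0 0 0 0 0.002 0 -1; 0 0 0 0 0.004 0 -1; 0 0 0 0 0.006 0 -1"
}}

```text
time: 14.52
eef_pos: [0.5019, -0.2175, 0.0995]
tcp_rot: [0.081, 0.997, -0.001, 0.001]
contact_force: [-1.9, -3.1, 4.5]
opening: 0.249
finger_force: 20.4
```

To row units: 3 mm is 0.006, 2 mm is 0.004.

Call:
{"op": "send_rows", "data": {
  "rows": "0 0 0 0 0.002 0 -1; 0 0 0 0 0.004 0 -1; 0 0 0 0 0.006 0 -1"
}}

```text
time: 14.9
eef_pos: [0.5024, -0.2144, 0.0994]
tcp_rot: [0.081, 0.997, -0.001, 0.001]
contact_force: [-1.9, -2.9, 5.2]
opening: 0.253
finger_force: 20.4
```

To row units: 3 mm is 0.006, 2 mm is 0.004.

Call:
{"op": "send_rows", "data": {
  "rows": "0 0 0 0 0.002 0 -1; 0 0 0 0 0.004 0 -1; 0 0 0 0 0.006 0 -1"
}}

```text
time: 15.28
eef_pos: [0.5029, -0.2115, 0.0994]
tcp_rot: [0.081, 0.997, -0.001, 0.001]
contact_force: [-1.0, -2.3, 4.6]
opening: 0.25
finger_force: 20.4
```

To row units: 3 mm is 0.006, 2 mm is 0.004.

Call:
{"op": "send_rows", "data": {
  "rows": "0 0 0 0 0.002 0 -1; 0 0 0 0 0.004 0 -1; 0 0 0 0 0.006 0 -1"
}}

```text
time: 15.65
eef_pos: [0.5034, -0.2085, 0.0995]
tcp_rot: [0.081, 0.997, -0.001, 0.001]
contact_force: [-1.6, -3.6, 5.5]
opening: 0.252
finger_force: 20.4
```

To row units: 3 mm is 0.006, 2 mm is 0.004.

Call:
{"op": "send_rows", "data": {
  "rows": "0 0 0 0 0.002 0 -1; 0 0 0 0 0.004 0 -1; 0 0 0 0 0.006 0 -1"
}}

```text
time: 16.02
eef_pos: [0.5039, -0.2057, 0.0995]
tcp_rot: [0.081, 0.997, -0.001, 0.001]
contact_force: [-2.0, -3.9, 5.3]
opening: 0.247
finger_force: 20.4
```

To row units: 3 mm is 0.006, 2 mm is 0.004.

Call:
{"op": "send_rows", "data": {
  "rows": "0 0 0 0 0.002 0 -1; 0 0 0 0 0.004 0 -1; 0 0 0 0 0.006 0 -1"
}}

```text
time: 16.4
eef_pos: [0.5041, -0.2045, 0.0994]
tcp_rot: [0.08, 0.997, -0.003, 0.001]
contact_force: [-4.3, -12.0, 2.9]
opening: 0.252
finger_force: 20.9
```

The force along y jumped from about 4 N to 12 N, which suggests the pin has caught. I'll check the pin's height in the picture.

```bash
python3 - <<'E'
from h import *
t=snap("top");s=snap("side")
f=lambda i,x,y,w,h,k:cv2.resize(i["color"][y:y+h,x:x+w,::-1],None,fx=k,fy=k,interpolation=cv2.INTER_CUBIC)
cv2.imwrite("pics/g4.png",np.hstack([f(t,280,160,100,100,4),f(s,240,180,100,100,4)]))
for n in(.052,.044,.014): print(n,[ (4*(pix(s,[*HOLE,n+k])-[240,180])+[400,0]).round() for k in(.06,.092)])
print(ctrl.get_state()["contact_force"])
E
```

```text
0.052 [array([549., 151.]), array([550.,  98.])]
0.044 [array([549., 164.]), array([550., 112.])]
0.014 [array([548., 210.]), array([549., 160.])]
[-2.62389867 -8.73030015  3.58519302]
```

View pics/g4.png

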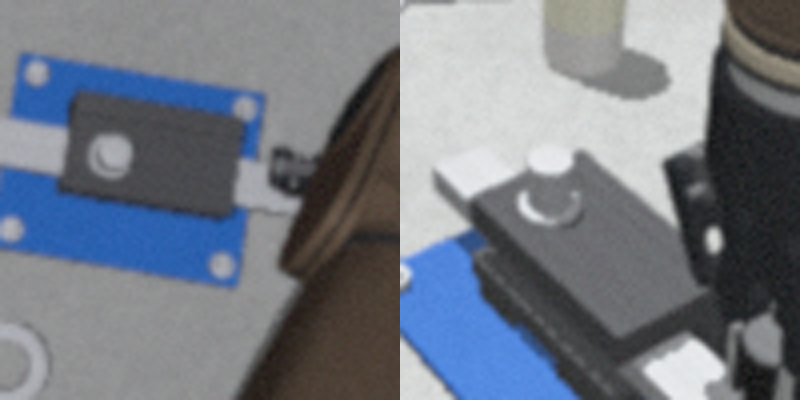

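The pin has dropped: its knob top is at (550,158) against a predicted (549,160) for fully home. I'll ease off the drawbar and release the handle. Then I'll press lightly on the knob to confirm it is seated.

To row units: -1.8 mm is -0.0036, -1.5 mm is -0.003.

Call:
{"op": "send_rows", "data": {
  "rows": "0 0 0 0 -0.003 0 -1; 0 0 0 0 -0.0036 0 -1; 0 0 0 0 -0.0036 0 0.4; 0 0 0 0 -0.0036 0 0.4; 0 0 0 0 -0.0036 0 0.4; 0 0 0 0 -0.0036 0 0.4"
}}

```text
time: 17.25
eef_pos: [0.5034, -0.2036, 0.0985]
tcp_rot: [0.081, 0.997, 0.0, -0.0]
contact_force: [0.7, 0.3, -1.3]
opening: 0.697
finger_force: 0.0
```

To row units: -75 mm is -0.15, -50 mm is -0.1.

Call:
{"op": "send_rows", "data": {
  "rows": "0 0 0 0 0 -0.016 0.4; 0 0 0 0 0 -0.05 0.4; 0 0 0 0 0 -0.1 0.4; 0 0 0 0 0 -0.15 0.4; 0 0 0 0 0 -0.15 -1; 0 0 0 0 0 -0.15 -1; 0 0 0 0 0 -0.15 -1"
}}

```text
time: 18.12
eef_pos: [0.5029, -0.2035, 0.1725]
tcp_rot: [0.081, 0.997, 0.001, -0.001]
contact_force: [-0.6, 0.1, 0.0]
opening: 0.062
finger_force: 0.0
```

```bash
python3 - <<'E'
from h import *
delta([*HOLE,.150])
E
```

```text
shift mm [ -0.4 156.6  22.6] yaw of tool y 80.72 tilt [-0.0021  0.0014] eef [ 0.5029 -0.2035  0.1725] t 18.125 op 0.062
```

To row units: 156.6 mm is 0.3132, 140 mm is 0.28.

Call:
{"op": "send_rows", "data": {
  "rows": "0 0 0 0 0.1 0 -1; 0 0 0 0 0.2 0 -1; 0 0 0 0 0.28 0 -1; 0 0 0 0 0.3132 0.01 -1; 0 0 0 0 0.3132 0.044 -1; 0 0 0 0 0.3132 0.072 -1; 0 0 0 0 0.3132 0.08 -1; 0 0 0 0 0.3132 0.08 -1"
}}

```text
time: 19.12
eef_pos: [0.5285, -0.0502, 0.1331]
tcp_rot: [0.082, 0.997, 0.0, -0.001]
contact_force: [-0.2, -0.1, 0.2]
opening: -0.003
finger_force: 0.0
```

To row units: 3 mm is 0.006, 2 mm is 0.004.

Call:
{"op": "send_rows", "data": {
  "rows": "0 0 0 0 0 0.002 -1; 0 0 0 0 0 0.004 -1; 0 0 0 0 0 0.006 -1; 0 0 0 0 0 0.006 -1"
}}

```text
time: 19.62
eef_pos: [0.5289, -0.0494, 0.1309]
tcp_rot: [0.081, 0.997, -0.0, 0.0]
contact_force: [-0.7, 0.2, -0.2]
opening: -0.001
finger_force: 0.0
```

To row units: 2 mm is 0.004, 1.4 mm is 0.0028.

Call:
{"op": "send_rows", "data": {
  "rows": "0 0 0 0 0 0.0014 -1; 0 0 0 0 0 0.0028 -1; 0 0 0 0 0 0.004 -1; 0 0 0 0 0 0.004 -1"
}}

```text
time: 20.12
eef_pos: [0.5288, -0.0494, 0.1287]
tcp_rot: [0.081, 0.997, 0.0, -0.0]
contact_force: [0.2, -0.2, 0.3]
opening: 0.001
finger_force: 0.0
```

To row units: 1 mm is 0.002, 0.5 mm is 0.001.

Call:
{"op": "send_rows", "data": {
  "rows": "0 0 0 0 0 0.001 -1; 0 0 0 0 0 0.002 -1; 0 0 0 0 0 0.002 -1"
}}

```text
time: 20.5
eef_pos: [0.5289, -0.0495, 0.1281]
tcp_rot: [0.081, 0.997, -0.0, -0.0]
contact_force: [-0.1, 0.4, 1.5]
opening: -0.001
finger_force: 0.9
```

Contact came at a TCP height of 0.128 m, so the knob top is at 0.106 m, exactly home. One more small press will confirm it is solid, then I'll retreat.

To row units: 1.2 mm is 0.0024, 0.6 mm is 0.0012.

Call:
{"op": "send_rows", "data": {
  "rows": "0 0 0 0 0 0.0012 -1; 0 0 0 0 0 0.0024 -1; 0 0 0 0 0 0.0024 -1"
}}

```text
time: 20.88
eef_pos: [0.529, -0.0495, 0.128]
tcp_rot: [0.081, 0.997, -0.0, -0.0]
contact_force: [-3.6, 0.9, 8.5]
opening: -0.003
finger_force: 4.0
```

To row units: 200 mm is 0.4, 160 mm is 0.32.

Call:
{"op": "send_rows", "data": {
  "rows": "0 0 0 0 0 -0.006 -1; 0 0 0 0 0 -0.04 -1; 0 0 0 0 0 -0.12 -1; 0 0 0 0 0 -0.22 -1; 0 0 0 0 0 -0.3 -1; 0 0 0 -0.04 0.2 -0.3 -1; 0 0 0 -0.04 0.32 -0.3 -1; 0 0 0 -0.04 0.4 -0.3 -1"
}}

```text
time: 21.88
eef_pos: [0.5787, 0.1326, 0.278]
tcp_rot: [0.081, 0.997, 0.0, 0.001]
contact_force: [-0.3, 0.4, 0.1]
opening: -0.0
finger_force: 0.0
```

```bash
python3 - <<'E'
from h import *
t=snap("top");s=snap("side")
f=lambda i,x,y,w,h,k:cv2.resize(i["color"][y:y+h,x:x+w,::-1],None,fx=k,fy=k,interpolation=cv2.INTER_CUBIC)
cv2.imwrite("pics/g5.png",np.hstack([f(t,280,160,100,100,4),f(s,240,180,100,100,4)]))
E
```

```text
(no output)
```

View pics/g5.png

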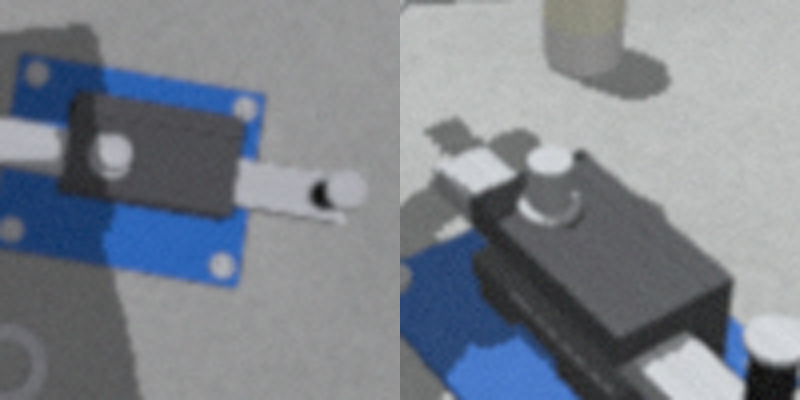

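The collar lies flat on the upper ear at about (549,205), the knob top is at (550,158), and the robot is clear of everything. I'm handing the job in.

```bash
python3 -c "from plant import ctrl; print(ctrl.sign_off())"
```

```text
the job is handed in; nothing more can be done
None
```

The drawbar is locked: the long pin is fully home through both ears with its collar flat on the upper ear, the gripper is clear, and the job was handed in at about 22 s (no verdict came back).

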